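Park the meter's electrode in its rest cup

TASK

Park the electrode: with the fingertips, press the paddle of the stand's ratchet pawl down until its nose is well clear of the teeth (it stays there by itself), then push the raised arm down by its cross handle, past the teeth, to its lower stop, so that the electrode is fully home in the rest cup. Touch the stand with the fingers only; never lift the arm or force it past the teeth with the pawl still in, keep off the glass electrode, and leave the glassware and other things around the stand where they are.

Things in the scene. Friction and masses are not known exactly. Their poses are not given: they have to be found in the camera images.
- stand: Electrode stand, fixed: white base plate 140 x 320 x 18 mm (local x -70 to 70, y -60 to 260), grey upright plate with an oblique ear. Origin on the bench under the arm's hinge. Its y axis points from the upright along the arm to the electrode and cup (cup 205 mm out), z up. Arm and pawl move in its plane x = 0; both hinges are parallel to its x axis.
- main_hinge (a point): Hinge axis of the swing arm, in the arm's plane, 150 mm above the bench. Around it sits a steel ratchet disc of 50 mm radius with 10 mm high saw teeth, whose tops lie 60 mm from the hinge.
- swing_arm (a joint): Angle of the aluminium swing arm (14 x 16 mm bar, 220 mm long) above level, rad: 0 = level, on its lower stop, electrode home; 0.62 to 0.73 at the start. The hinge is stiff: the arm stays where left; 2 to 5 N down on the handle lowers it. With the pawl in, it goes down only a few degrees until a tooth meets the pawl.
- handle (a point): Centre of the arm's grey cross handle: a round bar 14 mm in diameter, 64 mm long, parallel to the stand's x axis, on top of the arm. With the arm level it lies 150 mm out from the hinge and 22 mm above it; it turns round the hinge with the arm.
- pawl (a joint): Angle of the pawl, rad: 0 = nose fully in the teeth, grows as the paddle is pressed down, stop at 0.42; starts at 0 to 0.05. The nose is clear of the teeth from about 0.2; 0.27 or more counts as free. The pivot is stiff: it takes about 3 N to press and stays where it is left.
- paddle (a point): Centre of the top face of the pawl's steel paddle, a 34 x 34 x 5 mm plate on the side of the upright away from the electrode, about 123 mm from the arm's hinge along the stand's -y, 228 mm above the bench. The pawl is a rocker; its pivot is 60 mm from the arm's hinge along -y, 56 mm above it. The paddle slopes up outwards by 0.2 rad at pawl angle 0 and sinks 27 mm to the pawl's stop.
- electrode: Fragile glass electrode, 12 mm in diameter, fixed in the arm's end 205 mm from the hinge and hanging 115 mm below the arm (black cap, 14 mm across, up to 19 mm above the arm's centre line). Origin on the arm's centre line.
- electrode_tip (a point): Lower end of the electrode's glass bulb.
- cup_rim (a point): Centre of the mouth of the rest cup, 60 mm across outside, 3 mm wall, 45 mm tall, fixed on the stand's base; mouth 63 mm above the bench.
- beaker: Bystander, loose, to be left standing: glass beaker, 68 mm across, 85 mm tall. Origin at the centre of its underside.
- amber_jar: Bystander, loose, to be left standing: amber glass jar with a black cap, 60 mm across, 100 mm tall. Origin at the centre of its underside.
- flask: Bystander, loose, to be left standing: stoppered volumetric flask, 76 mm across at the foot, 180 mm tall. Origin at the centre of its underside.
- vial_box: Bystander, loose, to be left standing: closed cardboard box 60 x 90 x 45 mm. Origin at the centre of its underside.
- tissue_roll: Bystander, loose, to be left standing: standing paper roll, 104 mm across, 100 mm tall. Origin at the centre of its underside.
- clear_bottle: Bystander, loose, to be left standing: clear plastic bottle with a white cap, 60 mm across, 140 mm tall. Origin at the centre of its underside.
- weighing_jar: Bystander, loose, to be left standing: small glass weighing jar with a glass cap, 48 mm across, 50 mm tall. Origin at the centre of its underside.

How it is judged (in metres and radians):
On the way, in this order (a step that is already met when the one before it is completed fails the run):
1. the pawl is pressed free while the arm is still up (value of joint pawl above 0.27 rad and value of joint swing_arm above 0.5 rad), for 0.1 s.
2. the arm is pushed down to its lower stop (value of joint swing_arm below 0.05 rad), for 0.2 s.
At the end, for the whole second after the job is handed in: The arm rests within 0.05 rad of its lower stop and is still, the electrode's tip is at least 15 mm below the cup's mouth and within 15 mm of its axis, and the pawl is still clear of the teeth (over 0.20 rad) (value of joint swing_arm below 0.05 rad and value of joint pawl above 0.2 rad and horizontal distance between electrode_tip and cup_rim below 0.015 m and z of electrode_tip in the frame of cup_rim below -0.015 m and not (velocity of joint swing_arm above 0.05 rad/s) and not (velocity of joint swing_arm below -0.05 rad/s)); the robot touches nothing.
It fails at once if the stand was pressed with something other than the fingers (over 2 N) (contact force between the arm and stand above 2 N).
It fails at once if the arm was lifted instead of pushed down (value of joint swing_arm above 0.8 rad).
It fails at once if the arm was forced past the teeth with the pawl in (value of joint pawl below 0.15 rad and value of joint swing_arm between 0.15 and 0.5 rad).
It fails at once if the glass electrode was touched with more than 2 N (contact force between anything else and electrode above 2 N).
It fails at once if a bystander was moved by more than 20 mm, lifted or knocked over (distance of any of beaker, amber_jar, flask, vial_box, tissue_roll, clear_bottle, weighing_jar from where it was at the start of the episode above 0.02 m).
It also fails if it takes over 38 s, if anything falls off the work surface, if the arm or the gripper's body presses on something with over 40 N, if the wrist force passes 120 N, or if a joint passes its speed limit or range.

ROBOT

A 7-joint arm with a two-finger parallel gripper is mounted at the origin on the work surface. World frame = base frame: x ahead of the robot, y to its left, z up, the work surface at z = 0. Lengths are in m, angles in degrees, forces in N, time in s.
With the tool pointing down it reaches from about 0.4 to 0.925 m from the base axis. Payload 5.6 kg.
Tool frame: the origin (TCP) lies midway between the tips of the shut fingers; the grasp point (between the pads) lies 19 mm behind it; z points along the fingers, y is the direction in which the jaws open and shut (so a half turn about z gives the same grasp; the last joint's range is limited). The gripper opens to 85 mm and grips with 20 to 120 N. Pads are 22 mm wide; open, the fingers measure 114 mm over their backs; the gripper's body (76 mm by 85 mm) begins 54 mm behind the grasp point. The pads swing forward as they close: fully open they stand 13 mm farther back than shut.
Start: joints at [-69.099, 26.786, -0.665, 91.828, 0.344, 61.387, -3.226], TCP at [0.258, 0.597, 0.231] pointing down, gripper open.
Joint ranges: [-144.91, 144.91], [-17.63, 115.5], [-89.93, 88.59], [15.96, 139.68], [-74.01, 254.01], [8.47, 105.57], [-167.45, 167.45]. Speed limits (degrees/s): [147.25, 147.25, 180, 180, 180, 180, 180].

INTERFACE

Orientations are given as a 3x3 rotation matrix whose columns are the frame's x, y, z axes.
In Python, from workcell import sensors, snapshot, calibration, manip gives the robot as it stands.
- The arm moves only by the tool apply_moves, never from a script. Its argument "steps" is a list of rows, each an object with "xyz": the shift along the tool's x, y, z in m, a list of three; "twist": the turn about the tool's z in degrees; "claw": the closure, from 0 (fully open) to 1 (shut). A call has 1 to 20 rows; each row shifts and turns the commanded pose from where the row before left it, along the tool's axes as they then stand; what a row does not reach is not made up. A row lasts 1/8 s, in which the tool goes at most 62.5 mm and 10.7 degrees, less where a joint would pass 70% of its speed; a pose out of reach is approached as far as the arm can. A call is refused whole if a number of a shift passes 0.0625 or a number of a turn 10.7, either way. A call with a gripper value outside its range is refused whole. The fingers move at their own pace and stop on an object; "grip_force" is the grip in N (left out, the last holds). Time passes only in rows, so rows that do not move let the fingers close. It gives the time, the measured TCP pose, the force and the opening at its end, in the units of the state.
- sensors.observe(): the state, without advancing time (a new reading comes with each control period).
- snapshot(name): name is "scene" or "top" or "wrist"; returns the picture (384x512x3 uint8, red, green, blue); there is no depth.
- calibration(name): a dict with "mtx" (3x3 intrinsics, pixels), "xyz" and "orientation" of the camera in the world; the wrist camera has in their place "mount" (4x4, takes a point from camera to tool coordinates, whose origin is the TCP and whose axes are the flange's). Camera axes: x right, y down, z forward; pixel columns grow to the right and rows downward; lengths in m; the calibration is good to about 2 mm. A picture is of the moment at which its call begins: read the wrist's pose just before it. calibration takes no time and is no camera call.
- manip.job_done(): hands the job in, once; it reports no verdict.
The state is a dict: "time": time; "q": joint angles; "dq": joint speeds; "joint_efforts": joint torques, N m; "ee_pos": TCP position; "eef_rot": TCP orientation; "contact_force": force on the tool from outside, world axes, zero at the start; "ft_torque": the same for the moment, N m; "gripper_width": finger opening in m.
Only numpy, scipy, OpenCV 4.12 (cv2) and the standard library are available. Lean on these libraries where they do the work, as an engineer would, in place of code of your own. Each camera call takes 0.05 s, during which the arm holds its last target. There are 200 camera calls.

## Working session

There is one attempt and no reset: what is moved stays moved. The work goes in short steps, Python scripts to look and compute and a tool call to move; the robot and the scene stay as the last step left them, time stands still between calls to the robot, and variables do not carry over. Pictures are saved under pics/ and viewed, about 8 in all and at most 12, crops included, and the job is handed in when it is done.

Besides the shell and the picture viewer there is one more tool, called after "Emit:" as name(argument=value, ...) on one line, values as JSON. apply_moves: Moves the arm, as the interface text tells. Its arguments: {"type":"object","properties":{"steps":{"type":"array","items":{"type":"object","properties":{"xyz":{"type":"array","items":{"type":"number"}},"twist":{"type":"number"},"claw":{"type":"number"}}}},"grip_force":{"type":"number"}},"required":["steps"]}

```bash
mkdir -p pics
python3 - <<'E'
from workcell import sensors, snapshot, calibration
import cv2
for n in ("scene","top"):
    im=snapshot(n); cv2.imwrite(f"pics/{n}0.png",cv2.resize(im[:,:,::-1],(800,600),interpolation=cv2.INTER_CUBIC)); cv2.imwrite(f"pics/{n}_raw.png",im[:,:,::-1])
    c=calibration(n);print(n,c)
print(calibration("wrist"))
s=sensors.observe();print(s)
E
```

```text
scene {'mtx': array([[406.98691944,   0.        , 255.25763992],
       [  0.        , 406.98691944, 189.5167515 ],
       [  0.        ,   0.        ,   1.        ]]), 'xyz': array([1.14160086, 0.74223819, 0.79878269]), 'orientation': array([[-0.79360032,  0.33648143, -0.50693075],
       [ 0.60803505,  0.46895887, -0.64060203],
       [ 0.02217899, -0.81661363, -0.57675841]])}
top {'mtx': array([[442.5253079 ,   0.        , 257.87795967],
       [  0.        , 442.5253079 , 188.62502719],
       [  0.        ,   0.        ,   1.        ]]), 'xyz': array([0.35770233, 0.03201621, 1.17413777]), 'orientation': array([[-1.48698418e-04, -9.77544694e-01,  2.10728143e-01],
       [-9.99995147e-01, -5.10414991e-04, -3.07339663e-03],
       [ 3.11194137e-03, -2.10727577e-01, -9.77539873e-01]])}
{'mtx': array([[328.80758867,   0.        , 254.08462293],
       [  0.        , 328.80758867, 190.17150909],
       [  0.        ,   0.        ,   1.        ]]), 'mount': array([[-8.52937380e-04, -9.57798123e-01, -2.87440477e-01,
         7.37270523e-02],
       [ 9.99998880e-01, -1.17042419e-03,  9.
[... 321 characters left out ...]
563633,  -3.22731542]), 'dq': array([ 0.07869156, -0.00874232,  0.0096047 , -0.14295192,  0.02684914,
        0.04240305, -0.04738025]), 'joint_efforts': array([ 5.73987381e-04, -5.33525062e+01,  2.11487501e-02, -2.51968396e+01,
        1.14377975e-02,  4.30590415e-03,  3.82852534e-05]), 'ee_pos': array([0.25765445, 0.59620948, 0.23041154]), 'eef_rot': array([[-9.17954362e-01,  3.96685655e-01, -5.28982445e-04],
       [ 3.96685991e-01,  9.17953111e-01, -1.52043435e-03],
       [-1.17553416e-04, -1.60552927e-03, -9.99998704e-01]]), 'contact_force': array([ 0.36867403, -0.55027958,  0.03267712]), 'ft_torque': array([-0.03211689, -0.10195523,  0.02360478]), 'gripper_width': 0.08541601025515738}
```

View pics/scene0.png

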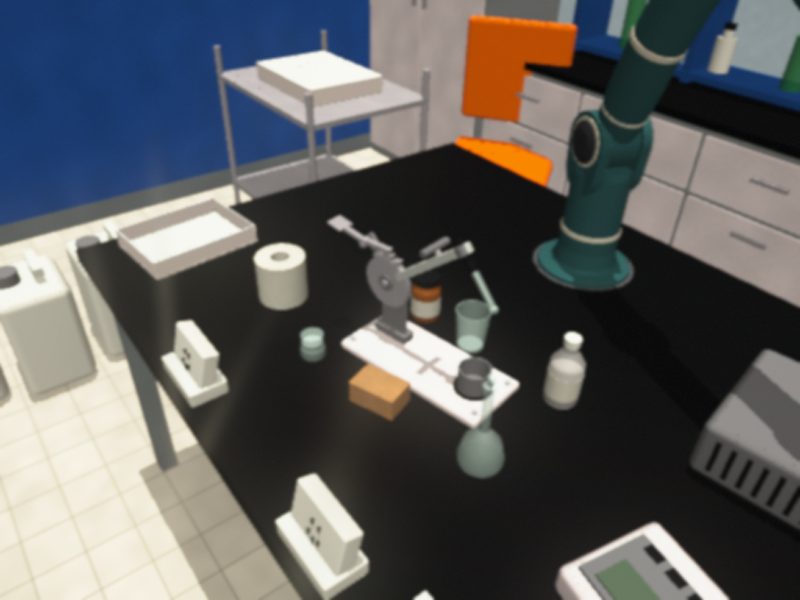

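View pics/top0.png

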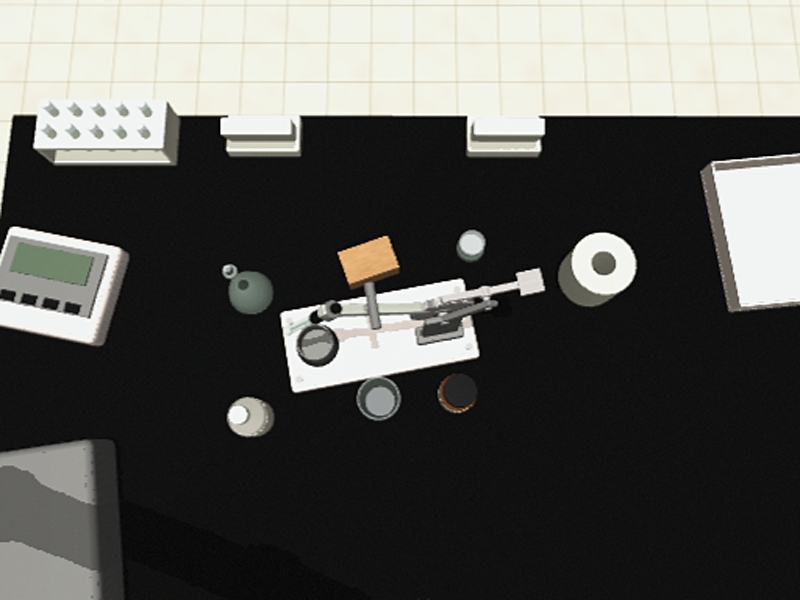

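The scene view shows the stand with its arm raised, electrode end towards the bottle. The top view (800 px scale) shows the plate corners near (281,313), (463,280), (479,357) and (294,391), the paddle at (530,281) and the handle from (369,283) to (376,327). The tissue roll is just beyond the paddle.

```bash
cat > h.py <<'E'
import numpy as np, cv2
from workcell import calibration
def ray(n,p,s=1.):
    c=calibration(n); d=c["orientation"]@np.linalg.inv(c["mtx"])@np.array([p[0]*s,p[1]*s,1.]); return c["xyz"],d
def onz(n,p,z,s=1.):
    o,d=ray(n,p,s); return o+d*(z-o[2])/d[2]
def proj(n,X):
    c=calibration(n); v=c["mtx"]@(c["orientation"].T@(np.asarray(X)-c["xyz"])); return v[:2]/v[2]
def stand2w(P,o,yaw): # yaw: direction of stand y in world
    c,s=np.cos(yaw),np.sin(yaw); y=np.array([c,s,0]); x=np.array([s,-c,0]); return o+P[0]*x+P[1]*y+np.array([0,0,P[2]])
E
python3 - <<'E'
from h import *
im=cv2.imread("pics/top_raw.png"); hsv=cv2.cvtColor(im,cv2.COLOR_BGR2HSV)
m=((hsv[...,2]>175)&(hsv[...,1]<60)).astype(np.uint8)
roi=np.zeros_like(m); roi[170:258,170:315]=1; m*=roi
n,l,st,_=cv2.connectedComponentsWithStats(m)
pts=np.argwhere((l>0)&np.isin(l,[i for i in range(1,n) if st[i,4]>40]))[:,::-1].astype(np.float32)
W=np.array([onz("top",p,.018)[:2] for p in pts],np.float32)
for i in range(1,n):
    if st[i,4]>40: print(st[i])
r=cv2.minAreaRect(W); print(r); b=cv2.boxPoints(r); print(b)
print([proj("top",[*q,.018])/.64 for q in b])
# paddle: top-view blob and rays
m2=((hsv[...,2]>140)&(hsv[...,1]<60)).astype(np.uint8); roi[:]=0; roi[165:198,325:355]=1; m2*=roi
c=cv2.moments(m2); print("paddle px",c["m10"]/c["m00"],c["m01"]/c["m00"],c["m00"],onz("top",(c["m10"]/c["m00"],c["m01"]/c["m00"]),.228))
for p in [(369,284),(376,327)]: print("handle",[onz("top",p,z,.64).round(3) for z in (.24,.26,.27)])
E
```

```text
Traceback (most recent call last):
  File "h.py", line 6, in onz
    o,d=ray(n,p,s); return o+d*(z-o[2])/d[2]
        ~~~^^^^^^^
  File "h.py", line 4, in ray
    c=calibration(n); d=c["orientation"]@np.linalg.inv(c["mtx"])@np.array([p[0]*s,p[1]*s,1.]); return c["xyz"],d
ValueError: time passes only in moves, steps and waits
```

```bash
sed -i 's/^from workcell import calibration/import functools\nfrom workcell import calibration as _c\ncalibration=functools.cache(_c)/' h.py
python3 - <<'E'
from h import *
im=cv2.imread("pics/top_raw.png"); hsv=cv2.cvtColor(im,cv2.COLOR_BGR2HSV)
m=((hsv[...,2]>175)&(hsv[...,1]<60)).astype(np.uint8)
roi=np.zeros_like(m); roi[170:258,170:315]=1; m*=roi
n,l,st,_=cv2.connectedComponentsWithStats(m)
big=[i for i in range(1,n) if st[i,4]>40]; print(st[big])
pts=np.argwhere(np.isin(l,big))[:,::-1]
W=np.array([onz("top",p,.018)[:2] for p in pts],np.float32)
r=cv2.minAreaRect(W); print(r); b=cv2.boxPoints(r); print(b)
print([(proj("top",[*q,.018])/.64).round() for q in b])
m2=((hsv[...,2]>140)&(hsv[...,1]<60)).astype(np.uint8); roi[:]=0; roi[165:198,325:355]=1; m2*=roi
c=cv2.moments(m2); p=(c["m10"]/c["m00"],c["m01"]/c["m00"]); print("paddle px",p,c["m00"],onz("top",p,.228))
for p in [(369,284),(376,327)]: print("handle",[onz("top",p,z,.64).round(3) for z in (.24,.26,.27)])
E
```

```text
[[ 241  178   74   22  846]
 [ 216  190   19   11  152]
 [ 180  195  127   56 3534]]
((0.5427404642105103, 0.0476946085691452), (0.1398097574710846, 0.3624064028263092), 10.908208847045898)
[[ 0.43980846  0.21239522]
 [ 0.5083889  -0.14346308]
 [ 0.64567244 -0.117006  ]
 [ 0.57709205  0.23885229]]
[array([292., 393.]), array([505., 352.]), array([487., 273.]), array([279., 312.])]
paddle px (337.7041198501873, 180.1947565543071) 267.0 [ 0.58070338 -0.14637632  0.228     ]
handle [array([0.574, 0.076, 0.24 ]), array([0.57 , 0.075, 0.26 ]), array([0.567, 0.075, 0.27 ])]
handle [array([0.514, 0.066, 0.24 ]), array([0.511, 0.065, 0.26 ]), array([0.509, 0.065, 0.27 ])]
```

Run:
```python
from h import *
im=cv2.imread("pics/top_raw.png"); hsv=cv2.cvtColor(im,cv2.COLOR_BGR2HSV)
m=((hsv[...,2]>175)&(hsv[...,1]<60)).astype(np.uint8)
roi=np.zeros_like(m); roi[170:258,170:309]=1; roi[:200,299:]=0;m*=roi
n,l,st,_=cv2.connectedComponentsWithStats(m)
big=[i for i in range(1,n) if st[i,4]>40]
pts=np.argwhere(np.isin(l,big))[:,::-1]
W=np.array([onz("top",p,.018)[:2] for p in pts],np.float32)
r=cv2.minAreaRect(W); print(r); b=cv2.boxPoints(r); print(b)
print([(proj("top",[*q,.018])/.64).round() for q in b])
P=b[np.argsort(b[:,1])]; ctr=b.mean(0); d=P[2:].mean(0)-P[:2].mean(0); yaw=np.arctan2(d[1],d[0]); L=np.linalg.norm(d)
o=np.array([*(ctr-.1*d/L),0]); print("L",L,"yaw",np.degrees(yaw),"o",o)
for k,q in dict(hinge=(0,0,.15),cup=(0,.205,.063),paddle=(0,-.123,.228)).items():
    X=stand2w(np.array(q),o,yaw); print(k,X.round(4),(proj("top",X)/.64).round(),(proj("scene",X)/.64).round())
for a in (.62,.675,.73):
    for x in (-.032,.032):
        X=stand2w(np.array([x,.15*np.cos(a)-.022*np.sin(a),.15+.15*np.sin(a)+.022*np.cos(a)]),o,yaw); print(a,X.round(4),(proj("top",X)/.64).round(),(proj("scene",X)/.64).round())
for n,bb in dict(top=(500,262,550,300),scene=(320,208,470,262)).items():
    x0,y0,x1,y1=[int(v*.64) for v in bb]; cr=cv2.imread(f"pics/{n}_raw.png")[y0-6:y1+6,x0-6:x1+6]
    cv2.imwrite(f"pics/{n}_crop.png",cv2.resize(cr,None,fx=7,fy=7,interpolation=cv2.INTER_CUBIC)); print(n,x0-6,y0-6)
```

```text
((0.5386472940444946, 0.06893406063318253), (0.1398097574710846, 0.3191458284854889), 10.908208847045898)
[[ 0.43980852  0.21239522]
 [ 0.5002024  -0.10098416]
 [ 0.6374861  -0.0745271 ]
 [ 0.5770922   0.23885228]]
[array([292., 393.]), array([480., 357.]), array([463., 277.]), array([279., 312.])]
L 0.31914583 yaw 100.9082 o [ 0.55757093 -0.02925911  0.        ]
hinge [ 0.5576 -0.0293  0.15  ] [441. 308.] [388. 281.]
cup [0.5188 0.172  0.063 ] [314. 342.] [474. 367.]
paddle [ 0.5808 -0.15    0.228 ] [530. 281.] [340. 220.]
0.62 [0.5055 0.072  0.2551] [371. 331.] [450. 246.]
0.62 [0.5683 0.0841 0.2551] [363. 286.] [425. 260.]
0.675 [0.5066 0.0662 0.2609] [375. 330.] [447. 242.]
0.675 [0.5694 0.0783 0.2609] [367. 284.] [423. 256.]
0.73 [0.5078 0.06   0.2664] [380. 328.] [444. 237.]
0.73 [0.5706 0.0721 0.2664] [371. 282.] [420. 252.]
top 314 161
scene 198 127
```

View pics/scene_crop.png

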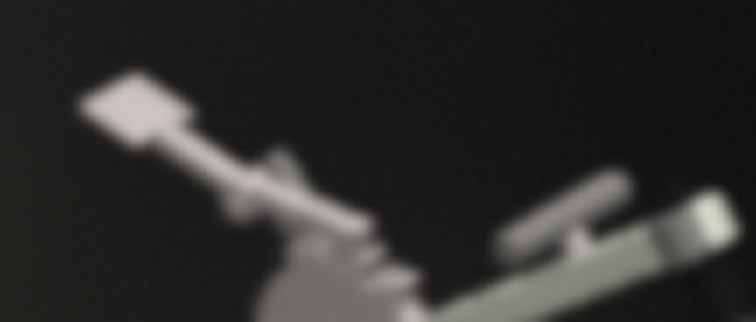

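The geometry agrees. The plate measures 0.140 x 0.319 m, and the predicted paddle (340,220) and handle ends (446,240) and (423,254) match the crop within a few px, giving an arm angle of about 0.70. I'll rise, line the tool up with the stand, shut the fingers and move over the paddle.

Emit:
apply_moves(steps=[{"xyz": [0, 0, -0.05], "twist": 10, "claw": 1}, {"xyz": [0, 0, -0.05], "twist": 10, "claw": 1}, {"xyz": [0, 0, -0.05], "twist": 10, "claw": 1}, {"xyz": [0, 0, 0], "twist": 10, "claw": 1}, {"xyz": [0, 0, 0], "twist": 10, "claw": 1}, {"xyz": [0, 0, 0], "twist": 5.7, "claw": 1}, {"xyz": [0, 0, 0], "twist": 0, "claw": 1}], grip_force=40)

```text
time: 0.98
ee_pos: [0.2576, 0.5965, 0.3807]
eef_rot: [[-0.191, 0.982, -0.0], [0.982, 0.191, -0.001], [-0.001, -0.0, -1.0]]
contact_force: [-0.3, -0.4, -0.3]
gripper_width: 0.0001
```

Emit:
apply_moves(steps=[{"xyz": [-0.05, 0.011, 0], "claw": 1}, {"xyz": [-0.05, 0.011, 0], "claw": 1}, {"xyz": [-0.05, 0.011, 0], "claw": 1}, {"xyz": [-0.05, 0.011, 0], "claw": 1}, {"xyz": [-0.05, 0.011, 0], "claw": 1}, {"xyz": [-0.05, 0.011, 0], "claw": 1}, {"xyz": [-0.05, 0.011, 0], "claw": 1}, {"xyz": [-0.05, 0.011, 0], "claw": 1}, {"xyz": [-0.05, 0.011, 0], "claw": 1}, {"xyz": [-0.05, 0.011, 0], "claw": 1}, {"xyz": [-0.05, 0.011, 0], "claw": 1}, {"xyz": [-0.05, 0.011, 0], "claw": 1}, {"xyz": [-0.05, 0.011, 0], "claw": 1}, {"xyz": [-0.05, 0.011, 0], "claw": 1}, {"xyz": [-0.05, 0.011, 0], "claw": 1}, {"xyz": [-0.045, 0.011, 0], "claw": 1}, {"xyz": [0, 0, 0], "claw": 1}, {"xyz": [0, 0, 0], "claw": 1}])

```text
invalid input
```

Emit:
apply_moves(steps=[{"xyz": [-0.05, 0.011, 0], "twist": 0, "claw": 1}, {"xyz": [-0.05, 0.011, 0], "twist": 0, "claw": 1}, {"xyz": [-0.05, 0.011, 0], "twist": 0, "claw": 1}, {"xyz": [-0.05, 0.011, 0], "twist": 0, "claw": 1}, {"xyz": [-0.05, 0.011, 0], "twist": 0, "claw": 1}, {"xyz": [-0.05, 0.011, 0], "twist": 0, "claw": 1}, {"xyz": [-0.05, 0.011, 0], "twist": 0, "claw": 1}, {"xyz": [-0.05, 0.011, 0], "twist": 0, "claw": 1}, {"xyz": [-0.05, 0.011, 0], "twist": 0, "claw": 1}, {"xyz": [-0.05, 0.011, 0], "twist": 0, "claw": 1}, {"xyz": [-0.05, 0.011, 0], "twist": 0, "claw": 1}, {"xyz": [-0.05, 0.011, 0], "twist": 0, "claw": 1}, {"xyz": [-0.05, 0.011, 0], "twist": 0, "claw": 1}, {"xyz": [-0.05, 0.011, 0], "twist": 0, "claw": 1}, {"xyz": [-0.05, 0.011, 0], "twist": 0, "claw": 1}, {"xyz": [-0.045, 0.011, 0], "twist": 0, "claw": 1}, {"xyz": [0, 0, 0], "twist": 0, "claw": 1}, {"xyz": [0, 0, 0], "twist": 0, "claw": 1}])

```text
time: 3.22
ee_pos: [0.5812, -0.1499, 0.3808]
eef_rot: [[-0.191, 0.982, -0.001], [0.982, 0.191, 0.001], [0.001, -0.001, -1.0]]
contact_force: [-0.1, 1.1, -0.4]
gripper_width: 0.0
```

Emit:
apply_moves(steps=[{"xyz": [0, 0, 0.045], "twist": 0, "claw": 1}, {"xyz": [0, 0, 0.045], "twist": 0, "claw": 1}, {"xyz": [0, 0, 0.035], "twist": 0, "claw": 1}, {"xyz": [0, 0, 0.01], "twist": 0, "claw": 1}, {"xyz": [0, 0, 0], "twist": 0, "claw": 1}])

```text
time: 3.85
ee_pos: [0.5816, -0.1495, 0.2467]
eef_rot: [[-0.191, 0.982, 0.0], [0.982, 0.191, 0.0], [0.0, 0.0, -1.0]]
contact_force: [1.0, 0.4, 0.8]
gripper_width: -0.0001
```

Run:
```python
from workcell import snapshot
import cv2
a=snapshot("scene")[90:210,170:330,::-1]; b=snapshot("top")[130:250,190:350,::-1]
cv2.imwrite("pics/near.png",cv2.resize(cv2.vconcat([a.copy(),b.copy()]),None,fx=2.5*2*.99,fy=2.5*.99*2/2*1,interpolation=cv2.INTER_CUBIC) if 0 else cv2.resize(cv2.hconcat([a.copy(),b.copy()]),(800,300),interpolation=cv2.INTER_CUBIC))
```

```text
(no output)
```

View pics/near.png

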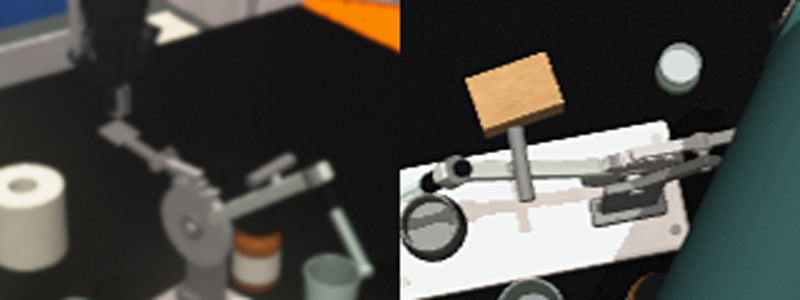

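The fingertips at (122,112) sit just above the paddle at (118,130), and the arm is still up. I'll press about 40 mm from here, to z of about 0.205.

Emit:
apply_moves(steps=[{"xyz": [0, 0, 0.01], "twist": 0, "claw": 1}, {"xyz": [0, 0, 0.008], "twist": 0, "claw": 1}, {"xyz": [0, 0, 0.004], "twist": 0, "claw": 1}, {"xyz": [0, 0, 0.004], "twist": 0, "claw": 1}, {"xyz": [0, 0, 0.004], "twist": 0, "claw": 1}, {"xyz": [0, 0, 0.004], "twist": 0, "claw": 1}])

```text
time: 4.7
ee_pos: [0.5817, -0.1511, 0.2124]
eef_rot: [[-0.189, 0.982, 0.001], [0.982, 0.189, -0.001], [-0.001, 0.001, -1.0]]
contact_force: [0.7, -2.2, 3.0]
gripper_width: 0.0001
```

Emit:
apply_moves(steps=[{"xyz": [0, 0, 0.004], "twist": 0, "claw": 1}, {"xyz": [0, 0, 0.003], "twist": 0, "claw": 1}, {"xyz": [0, 0, 0], "twist": 0, "claw": 1}])

```text
time: 5.08
ee_pos: [0.5813, -0.1502, 0.2049]
eef_rot: [[-0.19, 0.982, -0.001], [0.982, 0.19, 0.0], [0.001, -0.0, -1.0]]
contact_force: [0.5, -1.9, 1.7]
gripper_width: 0.0001
```

Emit:
apply_moves(steps=[{"xyz": [0, 0, -0.02], "twist": 0, "claw": 1}, {"xyz": [0, 0, -0.06], "twist": 0, "claw": 1}, {"xyz": [0, 0, -0.06], "twist": 0, "claw": 1}, {"xyz": [0, 0, 0], "twist": 0, "claw": 1}, {"xyz": [0.056, 0, 0], "twist": 0, "claw": 1}, {"xyz": [0.056, 0, 0], "twist": 0, "claw": 1}, {"xyz": [0.056, 0, 0], "twist": 0, "claw": 1}, {"xyz": [0.056, 0, 0], "twist": 0, "claw": 1}, {"xyz": [0, 0, 0], "twist": 0, "claw": 1}])

```text
time: 6.2
ee_pos: [0.5372, 0.0755, 0.3447]
eef_rot: [[-0.199, 0.98, -0.002], [0.98, 0.199, 0.002], [0.002, -0.002, -1.0]]
contact_force: [-0.1, -0.9, 1.1]
gripper_width: 0.0003
```

Run:
```python
from workcell import snapshot, sensors
import cv2
print(sensors.observe()["ee_pos"])
a=snapshot("scene")[90:210,170:330,::-1]; b=snapshot("wrist")[:,:,::-1]
b=cv2.resize(b,(400,300)); a=cv2.resize(a.copy(),(400,300),interpolation=cv2.INTER_CUBIC)
cv2.imwrite("pics/near2.png",cv2.hconcat([a,b]))
```

```text
[0.53717378 0.07550432 0.34474823]
```

View pics/near2.png

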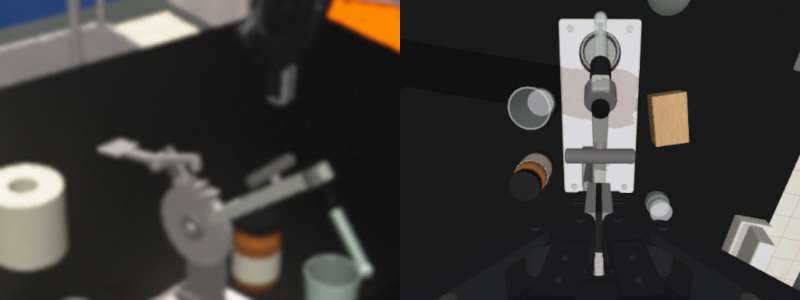

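The paddle has sunk to (120,147) in the crop and stays there. The arm is still up and the fingertips are above the handle. I'll go down to just above the handle and let the arm settle.

Emit:
apply_moves(steps=[{"xyz": [0, 0, 0], "twist": 0, "claw": 1}, {"xyz": [0, 0, 0.03], "twist": 0, "claw": 1}, {"xyz": [0, 0, 0.03], "twist": 0, "claw": 1}, {"xyz": [0, 0, 0], "twist": 0, "claw": 1}, {"xyz": [0, 0, 0], "twist": 0, "claw": 1}])

```text
time: 6.92
ee_pos: [0.5397, 0.0685, 0.2864]
eef_rot: [[-0.188, 0.982, 0.001], [0.982, 0.188, 0.0], [-0.0, 0.001, -1.0]]
contact_force: [-0.1, 0.5, 0.0]
gripper_width: -0.0001
```

Run:
```python
from workcell import snapshot, sensors
import cv2
from h import *
a=snapshot("scene")[:,:,::-1].copy()
o=np.array([.55757,-.02926,0]);yaw=np.radians(100.908)
for t,c in((0,(0,0,255)),(.27,(0,255,255)),(.38,(0,255,0))):
    X=stand2w(np.array([0,-.06-.063*np.cos(t)-.022*np.sin(t),.206+.022*np.cos(t)-.063*np.sin(t)]),o,yaw); p=proj("scene",X); print(t,p, ((p-[170,90])*5).round())
cv2.imwrite("pics/near3.png",cv2.resize(a[90:200,170:320],None,fx=5,fy=5,interpolation=cv2.INTER_CUBIC))
```

```text
0 [217.41880791 141.08765785] [237. 255.]
0.27 [216.75650439 145.97844495] [234. 280.]
0.38 [216.81798944 148.15199752] [234. 291.]
```

View pics/near3.png

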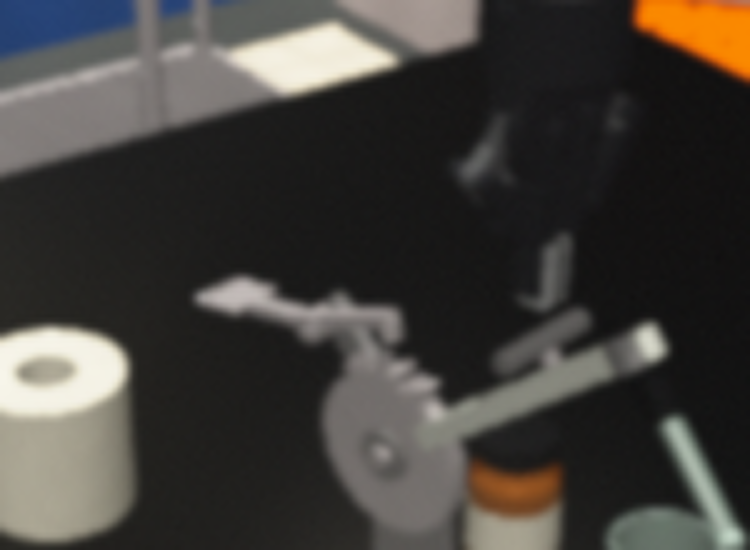

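The paddle at (237,294) means a pawl angle of about 0.38, and the nose is clear of the teeth. The fingertips at (540,300) are right above the handle at (543,340). I'll push down along the arc.

Emit:
apply_moves(steps=[{"xyz": [0.001, 0, 0.01], "twist": 0, "claw": 1}, {"xyz": [0, 0, 0.006], "twist": 0, "claw": 1}, {"xyz": [0.0055, 0, 0.005], "twist": 0, "claw": 1}, {"xyz": [0.005, 0, 0.0055], "twist": 0, "claw": 1}, {"xyz": [0.005, 0, 0.0055], "twist": 0, "claw": 1}, {"xyz": [0.005, 0, 0.006], "twist": 0, "claw": 1}, {"xyz": [0.0045, 0, 0.006], "twist": 0, "claw": 1}, {"xyz": [0.004, 0, 0.0065], "twist": 0, "claw": 1}, {"xyz": [0, 0, 0], "twist": 0, "claw": 1}])

```text
time: 8.1
ee_pos: [0.5331, 0.0999, 0.2346]
eef_rot: [[-0.191, 0.982, -0.0], [0.982, 0.191, 0.0], [0.0, -0.0, -1.0]]
contact_force: [0.2, -0.1, -0.5]
gripper_width: 0.0003
```

Run:
```python
from workcell import snapshot
import cv2
a=snapshot("scene")[:,:,::-1].copy()
cv2.imwrite("pics/near4.png",cv2.resize(a[90:200,170:320],None,fx=5,fy=5,interpolation=cv2.INTER_CUBIC))
```

```text
(no output)
```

View pics/near4.png

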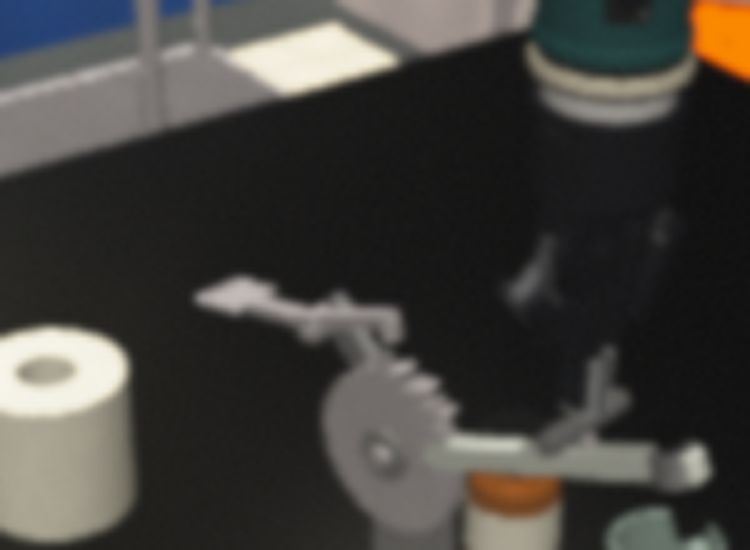

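The arm is following, with the tips on the handle at (585,425) and the pawl unchanged. I'll continue to the lower stop.

Emit:
apply_moves(steps=[{"xyz": [0.004, 0, 0.0065], "twist": 0, "claw": 1}, {"xyz": [0.0035, 0, 0.0065], "twist": 0, "claw": 1}, {"xyz": [0.003, 0, 0.007], "twist": 0, "claw": 1}, {"xyz": [0.003, 0, 0.007], "twist": 0, "claw": 1}, {"xyz": [0.0025, 0, 0.007], "twist": 0, "claw": 1}, {"xyz": [0.002, 0, 0.0075], "twist": 0, "claw": 1}, {"xyz": [0.001, 0, 0.007], "twist": 0, "claw": 1}, {"xyz": [0.001, 0, 0.007], "twist": 0, "claw": 1}, {"xyz": [0, 0, 0.003], "twist": 0, "claw": 1}, {"xyz": [0, 0, 0], "twist": 0, "claw": 1}, {"xyz": [0, 0, 0], "twist": 0, "claw": 1}])

```text
time: 9.52
ee_pos: [0.5298, 0.1188, 0.1781]
eef_rot: [[-0.19, 0.982, 0.0], [0.982, 0.19, 0.002], [0.002, 0.001, -1.0]]
contact_force: [-7.0, 2.6, 19.9]
gripper_width: 0.0
```

There's 20 N at z = 0.178, the expected handle height with the arm level, so it is on the stop. I'll lift straight off and check.

Emit:
apply_moves(steps=[{"xyz": [0, 0, 0], "twist": 0, "claw": 1}, {"xyz": [0, 0, -0.005], "twist": 0, "claw": 1}, {"xyz": [0, 0, -0.03], "twist": 0, "claw": 1}, {"xyz": [0, 0, -0.06], "twist": 0, "claw": 1}, {"xyz": [0, 0, -0.06], "twist": 0, "claw": 1}, {"xyz": [0, 0, 0], "twist": 0, "claw": 1}, {"xyz": [0, 0, 0], "twist": 0, "claw": 1}])

```text
time: 10.4
ee_pos: [0.5289, 0.1179, 0.3302]
eef_rot: [[-0.189, 0.982, -0.001], [0.982, 0.189, -0.001], [-0.001, -0.001, -1.0]]
contact_force: [-0.1, 0.6, -0.6]
gripper_width: -0.0002
```

Run:
```python
from workcell import snapshot
from h import *
a=snapshot("scene")[:,:,::-1].copy()
o=np.array([.55757,-.02926,0]);yaw=np.radians(100.908)
for t in (0,.05,.1):
    X=stand2w(np.array([0,.15*np.cos(t)-.022*np.sin(t),.15+.15*np.sin(t)+.022*np.cos(t)]),o,yaw); print("handle",t,((proj("scene",X)-[170,90])*4).round())
    X=stand2w(np.array([0,.205*np.cos(t)-.019*np.sin(t),.15+.205*np.sin(t)+.019*np.cos(t)]),o,yaw); print("cap top",t,((proj("scene",X)-[170,90])*4).round())
cv2.imwrite("pics/end.png",cv2.resize(a[90:240,170:370],None,fx=4,fy=4,interpolation=cv2.INTER_CUBIC))
```

```text
handle 0 [482. 418.]
cap top 0 [549. 456.]
handle 0.05 [481. 408.]
cap top 0.05 [549. 443.]
handle 0.1 [480. 398.]
cap top 0.1 [549. 429.]
```

View pics/end.png

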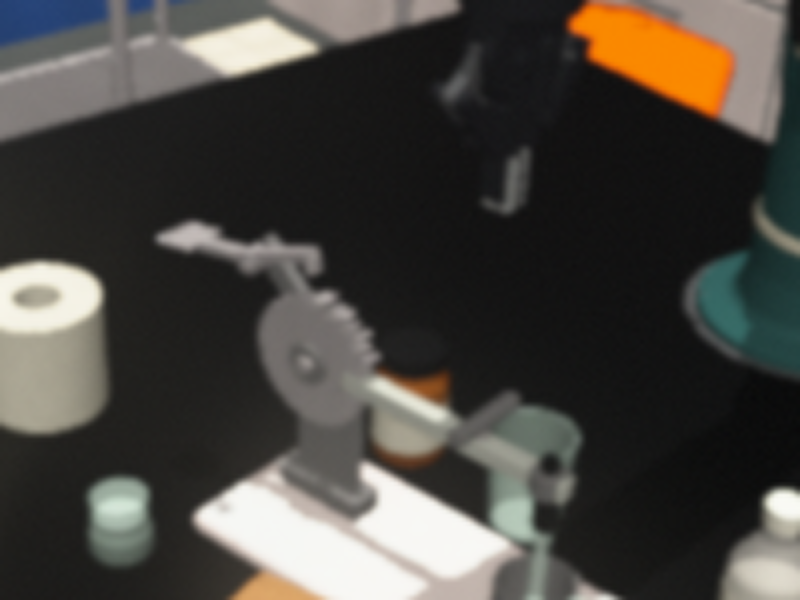

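The handle is centred near (485,418) and the cap top near (550,458), which matches the predictions for angle 0. The electrode is in the cup, the pawl is clear, the fingers are free, and the jars and beaker look untouched. I'll hand in.

```bash
python3 -c "
from workcell import manip; print(manip.job_done())"
```

```text
the job is handed in; nothing more can be done
None
```

The electrode is parked and the job is handed in at about 10.5 s of the 38 s allowed; the hand-in gives no verdict. With the fingers shut, I pressed the paddle down 23 mm or more. I then pushed the arm down by its cross handle, along its arc, to the lower stop and lifted straight off.

**Last checks**
- **Pawl:** the camera put it at about 0.38 rad after pressing, before the arm was pushed. It looked unchanged in the last picture, with its nose clear of the teeth.
- **Arm:** I felt about 20 N at tip height 0.178 m, against 0.179 m expected at the stop. In the last picture the handle and electrode cap were within a few (4x-enlarged) pixels of where they belong at angle 0.
- **Electrode:** it sits in the cup in the last picture. I judged its depth and centring from the arm angle and did not measure the tip itself.
- **Bystanders and fingers:** the fingers ended about 15 cm above the handle, touching nothing. The bystanders visible in the last picture stood undisturbed. The flask was out of that frame and the box and bottle only partly in it, though the arm did not go near them.

One move call was refused because its rows left out the twist value. I resent it with that added, and the arm had not moved in between. No check failed or disagreed.

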